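# Blow the dust out of a pipe tee at the air canister

### The arm

A 7-joint arm with a two-finger parallel gripper is mounted at the origin on the work surface. World frame = base frame: x ahead of the robot, y to its left, z up, the work surface at z = 0. Lengths are in m, angles in rad, forces in N, time in s.
With the tool pointing down it reaches from about 0.425 to 0.925 m from the base axis. Payload 6.8 kg.
Tool frame: the origin (TCP) lies between the finger pads; the fingertips stand 17 mm ahead of it and the grasp point (between the pads) lies 2 mm behind it; z points along the fingers, x is the direction in which the jaws open and shut, and the axes are right-handed (so a half turn about z gives the same grasp; the last joint's range is limited). The gripper opens to 85 mm and grips with 20 to 120 N. Pads are 22 mm wide; open, the fingers measure 114 mm over their backs; the gripper's body (76 mm by 85 mm) begins 54 mm behind the grasp point. The pads swing forward as they close: fully open they stand 13 mm farther back than shut.
Start: joints at [1.081, 0.477, 0.022, 1.555, -0.011, 1.109, -0.083], TCP at [0.252, -0.626, 0.248] pointing down, gripper open.
Joint ranges: [-2.96, 2.96], [-0.34, 2.1], [-1.41, 1.46], [0.24, 2.44], [-1.37, 4.51], [0.17, 1.92], [-2.96, 2.96]. Speed limits (rad/s): [2.39, 2.39, 3.14, 3.14, 3.14, 3.14, 3.14].

### API

Orientations are given as a unit quaternion [w, x, y, z].
In Python, from station import readout, read_camera, get_calibration, bot, models gives the robot as it stands.
- The arm moves only by the tool carry_out, never from a script. Its argument "deltas" is a list of rows, each a list of 2 entries, a list of its own where there are three numbers: the shift along the tool's x, y, z in cm, then the turn about the tool's z in degrees. A call has 1 to 10 rows; each row is the pose to reach, as a shift and turn from the pose measured when the call began, along the tool's axes at that moment; what a row does not reach only later rows make up. A row lasts 1/8 s, in which the tool goes at most 62.5 mm and 10.7 degrees, less where a joint would pass 70% of its speed; a pose out of reach is approached as far as the arm can. A call with a gripper value outside its range is refused whole. "hand" is the opening, from 0 (shut) to 1 (fully open), set as the call begins (left out, the last holds). The fingers move at their own pace and stop on an object; "newtons" is the grip in N (left out, the last holds). Time passes only in rows, so rows that repeat a pose let the fingers close. It gives the time, the measured TCP pose, the force and the opening at its end, in the units of the state.
- readout.get_obs(): the state, without advancing time (a new reading comes with each control period).
- read_camera(name): name is "scene" or "side" or "wrist"; returns the picture (480x640x3 uint8, red, green, blue); there is no depth.
- get_calibration(name): a dict with "fov_y" (degrees; the focal length in pixels is half the picture's height over the tangent of half this angle, whatever the lens; pixels are square), "cx", "cy" (the principal point, pixels), "world_from_camera" (4x4, takes a point from camera to world coordinates). Camera axes: x right, y down, z forward; pixel columns grow to the right and rows downward; lengths in m; the calibration is good to about 2 mm. A picture is of the moment at which its call begins: read the wrist's pose just before it. get_calibration takes no time and is no camera call; for the wrist camera it gives the pose at the moment of the call.
- bot.hand_in(): hands the job in, once; it reports no verdict.
Trained networks look in the newest picture that a camera, given by its name, has taken for a name from the list of things; names that differ only in an ending like _2 or _b are one class to them, and where a whole thing is asked for, a point or a joint stands for the part that bears it (a point fixed in the world has none). Each returns a list of dicts, best first, with "score" (0 to 1); they miss things now and then, are a little off and sometimes report something else, mostly with a low value. They report only what shows in the picture. A call takes as long as a camera call. They do not tell look-alikes from the thing itself.
- models.spot_in(query, camera): "centre" ([row, column] in pixels, amid what is visible of it).
The state is a dict: "t": time; "q": joint angles; "joint_vel": joint speeds; "joint_torque": joint torques, N m; "eef_pos": TCP position; "tool_rot": TCP orientation; "contact_force": force on the tool from outside, world axes, zero at the start; "torque": the same for the moment, N m; "gripper_width": opening from 0.0 (shut) to 1.0 (fully open).
Only numpy, scipy, OpenCV 4.12 (cv2) and the standard library are available. Lean on these libraries where they do the work, as an engineer would, in place of code of your own. Each camera call takes 0.05 s, during which the arm holds its last target. There are 200 camera calls.

### The job

Pick up the grey pipe tee and set it down gently, upright and centred, on the round green pad of the blow-off station, with its side branch pointing straight at the red nozzle. Then unlock the canister's white cap by turning its orange wing anticlockwise (seen from above) until the hidden catch lines up - you can only feel where that is - press the cap fully down so that it blows into the tee, and let it spring back up. Leave the tee standing there and do not knock the other things about.

Things in the scene. Friction and masses are not known exactly. Their poses are not given: they have to be found in the camera images.
- station: Blow-off station, fixed: aluminium base plate 130 x 275 mm, 12 mm thick; upright blue air canister in 74 mm clamp rings, dark post at its +x side to 137 mm height; grey shroud 72 mm across, 150 to 178 mm up; red 8 mm nozzle tube leaving the shroud along -y, at most 86 mm out; green pad 150 mm from the canister along -y. Origin: on the canister's and cap's axis at bench height, z up.
- pad (a point): Centre of the top face of the round green pad (68 mm diameter, its face 16 mm above the bench). Axes as the station.
- facing_spot (a point): Point in the air 45 mm from above the pad's centre towards the canister and 66 mm above the bench: where the mouth of the tee's branch is when the tee stands centred and points straight at the nozzle. Axes as the station.
- nozzle_tip (a point): Open end of the red nozzle tube, 85 mm above the bench.
- tee: Loose grey pipe tee standing upright: pipe 40 mm in diameter, 100 mm tall (45 mm flange on the lowest 12 mm), with a side branch 32 mm thick half-way up, axis at 50 mm, dark mouth 45 mm from the pipe's axis. Solid, 0.1 to 0.21 kg. Origin: centre of its underside; z up; x along the branch, outward. Grip the pipe from above, above 62 mm, fingers closing across the branch direction (along its y).
- branch_mouth (a point): Centre of the mouth of the tee's side branch, 45 mm along the tee's x axis and 50 mm up. Axes as the tee.
- wing_top (a point): Centre of the orange wing's top, on the canister's axis, 230 mm above the bench when up. The wing is an upright bar 60 mm long (along this x; +x end black), 20 mm thick (y), 28 mm high, on the white cap disc (64 mm diameter, 10 mm thick, top face 28 mm below this point). Grip it from above across y; press with fingertips on the disc or on the wing's top. Turns and sinks with the cap.
- cap_turn (a joint): Turn of the white cap and wing about the upright axis, rad, growing anticlockwise seen from above. Range 0 to 1.8, starts at 0 to 0.15, stays where left (friction 0.06 N m). The cap goes down only within about 0.13 rad either side of one turn value set by a hidden catch, different every time: somewhere from 0.45 to 1.25.
- cap_press (a joint): How far the white cap is down, m: 0 up, 0.012 fully down (rigid stop). Spring: about 5 N to start, 10 N fully down; springs back up when let go. Off the catch's slot it goes down only about 2 mm, onto a rigid ledge; over the slot it goes the full 12 mm, and cannot be turned much while down.
- coupling: Bystander: loose grey straight pipe coupling, upright, 46 mm diameter (collar 49 mm half-way up), 75 mm tall. Origin: centre of its underside. Leave alone.
- elbow: Bystander: loose grey pipe elbow, upright, 40 mm diameter, 75 mm tall, its mouth pointing sideways along its x axis 30 mm from its axis at 55 mm height. Origin: centre of its underside. Leave alone.
- cup0: Bystander: small open plastic cup, red, rim 40 mm across, 45 mm tall, standing on a white plate 150 mm across at the back, right of the middle. Origin: centre of its underside. Leave alone.
- cup1: Bystander: small open plastic cup, yellow, rim 40 mm across, 45 mm tall, standing on a white plate 150 mm across at the back, right of the middle. Origin: centre of its underside. Leave alone.
- cup2: Bystander: small open plastic cup, green, rim 40 mm across, 45 mm tall, standing on a white plate 150 mm across at the back, right of the middle. Origin: centre of its underside. Leave alone.
- brown_bottle: Bystander: brown glass bottle with black cap, 60 mm diameter, 150 mm tall, standing at the back left. Origin: centre of its underside. Leave alone.
There are look-alikes about, which are no part of the job. What is shaped like the tee but blue or yellow is not meant.

How it is judged:
On the way, in this order (a step that is already met when the one before it is completed fails the run):
1. the tee stands on the pad, centred and facing the nozzle (horizontal distance between tee and pad below 0.02 m and horizontal distance between branch_mouth and facing_spot below 0.02 m and angle between tee's own z axis and vertical below 0.12 rad and z of tee in the frame of pad below 0.006 m and linear speed of tee below 0.03 m/s), for 0.2 s.
2. the cap is pressed fully down with the tee in place (horizontal distance between tee and pad below 0.02 m and horizontal distance between branch_mouth and facing_spot below 0.02 m and angle between tee's own z axis and vertical below 0.12 rad and z of tee in the frame of pad below 0.006 m and value of joint cap_press above 0.0105 m), for 0.2 s.
At the end, for the whole second after the job is handed in: After a press of at least 10.5 mm (of 12) with the tee in place, the cap is up again within 2 mm; the tee stands at rest on the green pad, upright within 0.12 rad, its axis within 20 mm of the pad's centre and its branch mouth within 20 mm (from above) of the facing spot (horizontal distance between tee and pad below 0.02 m and horizontal distance between branch_mouth and facing_spot below 0.02 m and angle between tee's own z axis and vertical below 0.12 rad and z of tee in the frame of pad below 0.006 m and linear speed of tee below 0.02 m/s and value of joint cap_press below 0.002 m); the robot touches nothing.
It fails at once if the tee is dropped or thrown (linear speed of tee above 0.5 m/s and contact force between tee and the fingers below 0.05 N).
It fails at once if the tee is knocked over (angle between tee's own z axis and vertical above 0.9 rad).
It fails at once if a bystander (coupling, elbow, cup or brown bottle) is moved more than 30 mm or tipped over (distance of any of coupling, elbow, cup0, cup1, cup2, brown_bottle from where it was at the start of the episode above 0.03 m or angle between any of coupling, elbow, cup0, cup1, cup2, brown_bottle's own z axis and vertical above 0.5 rad).
It also fails if it takes over 67 s, if anything falls off the work surface, if the arm or the gripper's body presses on something with over 40 N, if the wrist force passes 120 N, or if a joint passes its speed limit or range.

## Working session

There is one attempt and no reset: what is moved stays moved. The work goes in short steps, Python scripts to look and compute and a tool call to move; the robot and the scene stay as the last step left them, time stands still between calls to the robot, and variables do not carry over. Pictures are saved under pics/ and viewed, about 8 in all and at most 12, crops included, and the job is handed in when it is done.

Besides the shell and the picture viewer there is one more tool, called after ">>>" as name([rows], argument=value, ...), one row to a line, values as JSON. carry_out: Moves the arm, as the interface text tells. Its arguments: {"type":"object","properties":{"deltas":{"type":"array"},"hand":{"type":"number"},"newtons":{"type":"number"}},"required":["deltas"]}

```bash
mkdir -p pics
cat > h.py <<'E'
import numpy as np, cv2
from scipy.spatial.transform import Rotation as R
from station import readout, read_camera, get_calibration, bot, models
def K(c): 
    f=240/np.tan(np.radians(c['fov_y'])/2); return f,c['cx'],c['cy'],np.array(c['world_from_camera'])
def ray(c,rc):
    f,cx,cy,T=K(c); d=T[:3,:3]@np.array([(rc[1]-cx)/f,(rc[0]-cy)/f,1]); return T[:3,3],d/np.linalg.norm(d)
def onz(c,rc,z):
    o,d=ray(c,rc); return o+d*(z-o[2])/d[2]
def proj(c,p):
    f,cx,cy,T=K(c); q=T[:3,:3].T@(np.array(p)-T[:3,3]); return [q[1]/q[2]*f+cy,q[0]/q[2]*f+cx]
def tri(c1,a,c2,b):
    o1,d1=ray(c1,a);o2,d2=ray(c2,b); s=np.linalg.lstsq(np.c_[d1,-d2],o2-o1,rcond=None)[0]
    p,q=o1+d1*s[0],o2+d2*s[1]; return (p+q)/2,np.linalg.norm(p-q)
def snap(cam,name):
    im=read_camera(cam); cv2.imwrite(f'pics/{name}.png',im[:,:,::-1]); return im
def st():
    s=readout.get_obs(); print(round(s['t'],2),np.round(s['eef_pos'],4),np.round(R.from_quat(np.roll(s['tool_rot'],-1)).as_matrix(),3).tolist(),np.round(s['contact_force'],2),np.round(s['torque'],3),s['gripper_width'],np.round(s['q'],2)); return s
E
python3 - <<'E'
from h import *
st()
for c in ('scene','side'):
    snap(c,c+'0'); 
    print(c,np.round(K(get_calibration(c))[3],3).tolist(),get_calibration(c)['fov_y'])
    for q in ('tee','wing_top','coupling','elbow','station'):
        print(q,[(np.round(x['centre']).tolist(),round(x['score'],2)) for x in models.spot_in(q,c)])
E
```

```text
0.0 [ 0.2513 -0.6259  0.2473] [[0.373, -0.928, -0.001], [-0.928, -0.373, 0.002], [-0.002, 0.0, -1.0]] [-0.66 -0.19 -0.41] [-0.036  0.02   0.026] 1.0002911295054409 [ 1.08  0.48  0.02  1.56 -0.01  1.11 -0.08]
scene [[0.792, 0.321, -0.519, 1.047], [0.61, -0.45, 0.652, -0.547], [-0.025, -0.833, -0.553, 0.644], [0.0, 0.0, 0.0, 1.0]] 56.05311360740035
tee [([323.0, 166.0], 0.78), ([364.0, 189.0], 0.65), ([445.0, 171.0], 0.63)]
wing_top [([163.0, 368.0], 0.97), ([365.0, 189.0], 0.33)]
coupling [([308.0, 226.0], 0.93)]
elbow [([338.0, 272.0], 0.85), ([367.0, 186.0], 0.3)]
station [([240.0, 358.0], 0.86)]
side [[-0.871, -0.362, 0.333, 0.188], [-0.491, 0.617, -0.615, 0.731], [0.017, -0.699, -0.715, 1.001], [0.0, 0.0, 0.0, 1.0]] 45.17118538059085
tee [([227.0, 425.0], 0.85), ([172.0, 374.0], 0.72), ([201.0, 392.0], 0.55), ([352.0, 287.0], 0.54)]
wing_top [([325.0, 267.0], 0.88)]
coupling [([258.0, 396.0], 0.88), ([202.0, 391.0], 0.55)]
elbow [([235.0, 344.0], 0.85)]
station [([352.0, 284.0], 0.94)]
```

View pics/scene0.png

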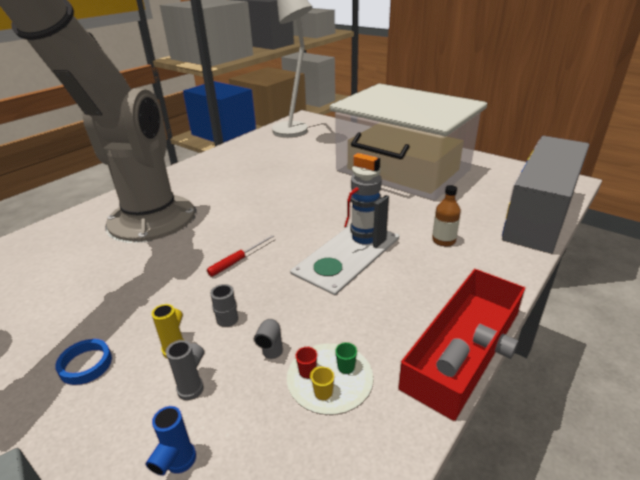

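View pics/side0.png

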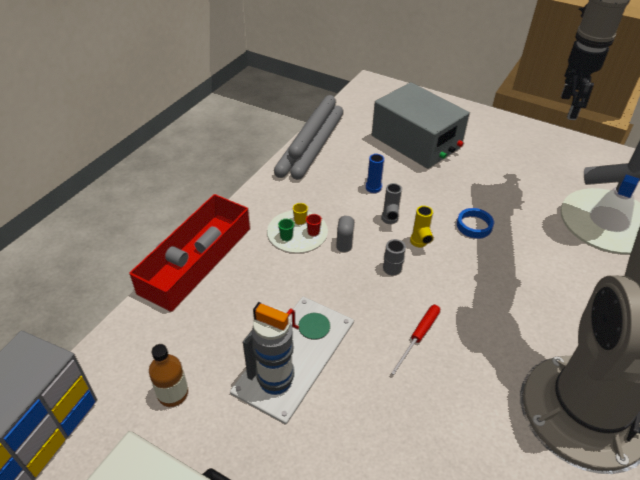

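The grey tee is at scene (367,187) and side (203,392). The look-alikes are the yellow one at scene (330,167) and the blue one at scene (440,172). I'll confirm it in one enlarged composite crop.

Run:
```python
from h import *
a=cv2.imread('pics/scene0.png');b=cv2.imread('pics/side0.png')
def crop(i,r,c,s): return cv2.resize(i[r:r+s,c:c+s],(400,300) if 0 else (300,300),interpolation=cv2.INTER_CUBIC)
cv2.imwrite('pics/crop1.png',np.vstack([np.hstack([crop(a,330,150,75),crop(a,140,320,75)]),np.hstack([crop(b,170,355,75),crop(b,290,235,75)])]))
cs,cd=get_calibration('scene'),get_calibration('side')
# pad by colour ellipse
P=[]
for i,c,(r,cc) in ((a,cs,(267,328)),(b,cd,(326,314))):
    hsv=cv2.cvtColor(i,cv2.COLOR_BGR2HSV); m=cv2.inRange(hsv,(60,60,30),(95,255,200)); n,l,s,ce=cv2.connectedComponentsWithStats(m)
    k=l[r,cc]; print(k,s[k],ce[k]); print(onz(c,ce[k][::-1],.016))
    m=cv2.inRange(hsv,(5,180,120),(18,255,255)); n,l,s,ce=cv2.connectedComponentsWithStats(m)
    for k in range(1,n):
        if s[k,4]>60: print('orange',s[k],ce[k],onz(c,ce[k][::-1],.217))
```

```text
1 [314 258  28  17 379] [327.52770449 266.30870712]
[0.54371129 0.097124   0.016     ]
orange [354 154  23  16 243] [363.88065844 160.59259259] [0.53446112 0.2522906  0.217     ]
orange [438 200  21  14 172] [447.44767442 207.55232558] [0.77788233 0.16425215 0.217     ]
3 [299 313  31  26 633] [313.89099526 325.57661927]
[0.54184051 0.09616716 0.016     ]
orange [256 304  33  19 312] [272.07371795 312.875     ] [0.54435424 0.23847156 0.217     ]
orange [169 355  11  14  80] [173.6   361.575] [0.62627331 0.39787382 0.217     ]
```

View pics/crop1.png

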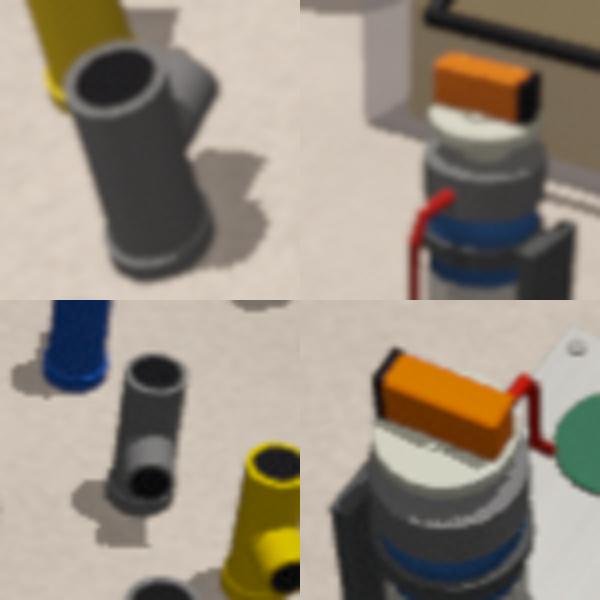

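Confirmed: the tee is grey in both views, with the top of its pipe at scene (349.5,179) and side (188,394), and its mouth at side (216,392.5). The wing top is at scene (157,367) and side (310.5,272), with its black end to the right in the scene view.

Run:
```python
from h import *
cs,cd=get_calibration('scene'),get_calibration('side')
print('tee',tri(cs,(349.5,179.2),cd,(188.3,393.7)),onz(cs,(349.5,179.2),.1),onz(cd,(188.3,393.7),.1))
print('mouth',onz(cd,(215.7,392.5),.05))
print('wing',tri(cs,(157,366.8),cd,(310.5,272)),onz(cs,(157,366.8),.23),onz(cd,(310.5,272),.23))
print('black',onz(cs,(161,454-300),.23) if 0 else onz(cs,(140+85/4,320+232/4),.225), onz(cd,(290+62/4,235+95/4),.225))
print('orange end', onz(cs,(140+62/4,320+137/4),.23), onz(cd,(290+105/4,235+207/4),.23))
```

```text
tee (array([ 0.54918458, -0.30131561,  0.09998983]), np.float64(0.002394555946795609)) [ 0.55046993 -0.3008289   0.1       ] [ 0.54851222 -0.30253536  0.1       ]
mouth [ 0.52823254 -0.26374587  0.05      ]
wing (array([0.54341571, 0.24450623, 0.23075186]), np.float64(0.005868005422326073)) [0.54482538 0.24776301 0.23      ] [0.54125856 0.24249122 0.23      ]
black [0.57170507 0.25203145 0.225     ] [0.56883793 0.24163216 0.225     ]
orange end [0.51707697 0.23876552 0.23      ] [0.51350775 0.24029897 0.23      ]
```

>>> carry_out([
  [[-2, -4, 0], -10],
  [[-4, -8, 0], -20],
  [[-6.5, -13, 0], -30],
  [[-9, -18, 0], -40],
  [[-11.5, -23, 0], -50],
  [[-14, -28, 0], -60],
  [[-16.5, -33, 0], -70],
  [[-18, -37, 0], -80],
  [[-19, -39.7, 0], -90],
  [[-19, -39.7, 0], -97],
], hand=1)

```text
t: 1.85
eef_pos: [0.5514, -0.299, 0.2485]
tool_rot: [-0.0, 0.967, 0.254, 0.001]
contact_force: [-0.4, -1.3, 0.6]
gripper_width: 1.003
```

```bash
cat >> h.py <<'E'
def to(p,xang):
    "tool-frame cm shift to world p, and turn so tool x stands at xang deg (mod 180)"
    s=st(); M=R.from_quat(np.roll(s['tool_rot'],-1)).as_matrix()
    d=M.T@(np.array(p)-s['eef_pos'])*100; a=np.degrees(np.arctan2(M[1,0],M[0,0]))
    t=-((xang-a+90)%180-90); print('delta',np.round(d,2),'turn',round(t,1),'xang',round(a,1))
E
python3 - <<'E'
from h import *
snap('wrist','w1'); c=get_calibration('wrist'); np.save('w1.npy',K(c)[3]); to((.549,-.3015,.248),29)
print(models.spot_in('tee','wrist'),proj(c,(.549,-.3015,.1)),proj(c,(.528,-.264,.05)))
E
```

```text
1.9 [ 0.5502 -0.3008  0.2483] [[0.87, 0.493, 0.0], [0.493, -0.87, 0.0], [0.001, -0.0, -1.0]] [-0.66 -0.81  0.46] [ 0.008  0.01  -0.056] 0.9997858532248737 [ 0.74  0.44 -0.45  1.65  0.21  1.1   0.74]
delta [-0.14  0.01  0.03] turn 0.5 xang 29.5
[{'centre': [103.1, 225.6], 'score': 0.84}, {'centre': [350.1, 352.3], 'score': 0.79}, {'centre': [211.3, 320.5], 'score': 0.65}] [np.float64(227.66006383985672), np.float64(319.60936325520964)] [np.float64(160.8108446252333), np.float64(319.9966434854096)]
```

View pics/w1.png

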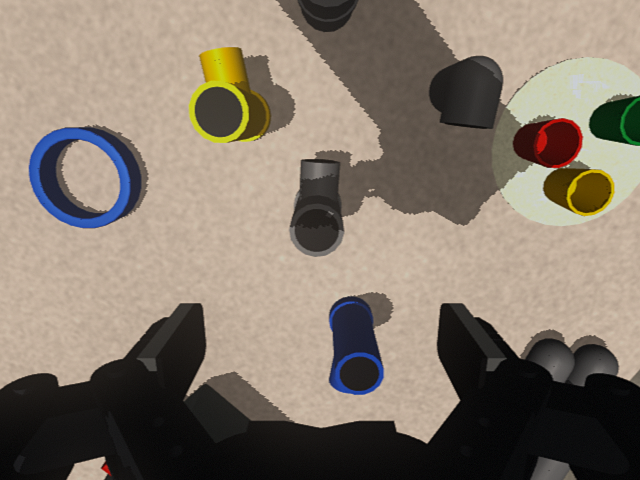

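Tee top at (230,317), mouth at (162,320), in line with the jaws; the blue and yellow ones are clear of them. Descending.

>>> carry_out([
  [[-0.2, 0.1, 4], 1],
  [[-0.2, 0.1, 8], 1.5],
  [[-0.2, 0.1, 12], 1.5],
  [[-0.2, 0.1, 15], 1.5],
  [[-0.2, 0.1, 16.6], 1.5],
  [[-0.2, 0.1, 16.6], 1.5],
  [[-0.2, 0.1, 16.6], 1.5],
])

```text
t: 2.82
eef_pos: [0.549, -0.3041, 0.0836]
tool_rot: [0.001, 0.971, 0.237, 0.001]
contact_force: [0.1, 0.8, 0.6]
gripper_width: 1.002
```

>>> carry_out([
  [[0, 0, 0], 0],
  [[0, 0, 0], 0],
  [[0, 0, 0], 0],
  [[0, 0, 0], 0],
  [[0, 0, 0], 0],
  [[0, 0, 0], 0],
  [[0, 0, 0], 0],
], hand=0, newtons=45)

```text
t: 3.7
eef_pos: [0.5496, -0.3043, 0.0844]
tool_rot: [0.001, 0.972, 0.237, 0.001]
contact_force: [-0.1, -0.6, 5.9]
gripper_width: 0.452
```

>>> carry_out([
  [[0, 0, -1], 0],
  [[0, 0, -3], 0],
  [[0, 0, -6], 0],
  [[0, 0, -9], 0],
  [[0, 0, -12], 0],
  [[0, 0, -12], 0],
])

```text
t: 4.45
eef_pos: [0.5509, -0.3047, 0.2081]
tool_rot: [0.003, 0.972, 0.237, 0.004]
contact_force: [-0.0, 0.5, -1.8]
gripper_width: 0.455
```

Run:
```python
from h import *
snap('wrist','w2'); c=get_calibration('wrist'); 
s=st(); tcp=np.array(s['eef_pos']); to((.5425,.0966,.205),0)
for z in (.017,-.031): print('bot' if z>0 else '', proj(c,tcp-[0,0,0]))
snap('side','s2'); snap('scene','c2')
a=cv2.imread('pics/w2.png');b=cv2.imread('pics/side0.png')
cv2.imwrite('pics/w2v.png',np.hstack([cv2.resize(a,(400,300)),cv2.resize(cv2.imread('pics/s2.png'),(400,300))]))
```

```text
4.5 [ 0.5497 -0.3043  0.206 ] [[0.888, 0.46, 0.005], [0.46, -0.888, -0.003], [0.003, 0.005, -1.0]] [-0.17 -0.21 -1.92] [ 0.018 -0.009  0.012] 0.4545863239704625 [ 0.73  0.48 -0.44  1.7   0.23  1.02  0.69]
4.5 [ 0.5497 -0.3043  0.206 ] [[0.888, 0.46, 0.005], [0.46, -0.888, -0.003], [0.003, 0.005, -1.0]] [-0.17 -0.21 -1.92] [ 0.018 -0.009  0.012] 0.4545863239704625 [ 0.73  0.48 -0.44  1.7   0.23  1.02  0.69]
delta [ 1.782e+01 -3.592e+01 -2.000e-02] turn 27.4 xang 27.4
bot [np.float64(331.7190412705171), np.float64(322.2399542256538)]
 [np.float64(331.7190412705171), np.float64(322.2399542256538)]
```

View pics/w2v.png

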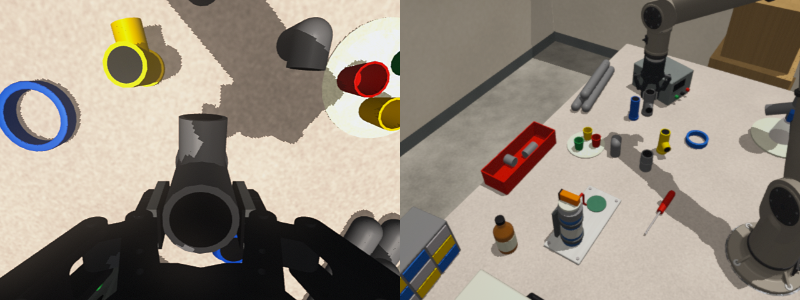

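Run:
```python
from h import *
c=get_calibration('wrist'); s=readout.get_obs(); p=np.array(s['eef_pos']); M=R.from_quat(np.roll(s['tool_rot'],-1)).as_matrix()
print('cam in tool',M.T@(K(c)[3][:3,3]-p),K(c)[1:3])
print('top in tool',M.T@(onz(c,(347,321.6),p[2]+.0156)-p),'mouth',M.T@(onz(c,(190,325),p[2]-.0344)-p))
w=M.T@np.array([0,0,0]);
def crop(n,r,cc): return cv2.resize(cv2.imread(n)[r:r+100,cc:cc+100],(400,400),interpolation=cv2.INTER_CUBIC)
cv2.imwrite('pics/noz.png',np.hstack([crop('pics/scene0.png',170,300),crop('pics/side0.png',280,240)]))
```

```text
cam in tool [-0.00037871 -0.07116698 -0.12594359] (321.05957097984924, 238.52781908120267)
top in tool [-0.00025687 -0.00344083 -0.01560567] mouth [ 0.00117284 -0.04541879  0.03433015]
```

View pics/noz.png

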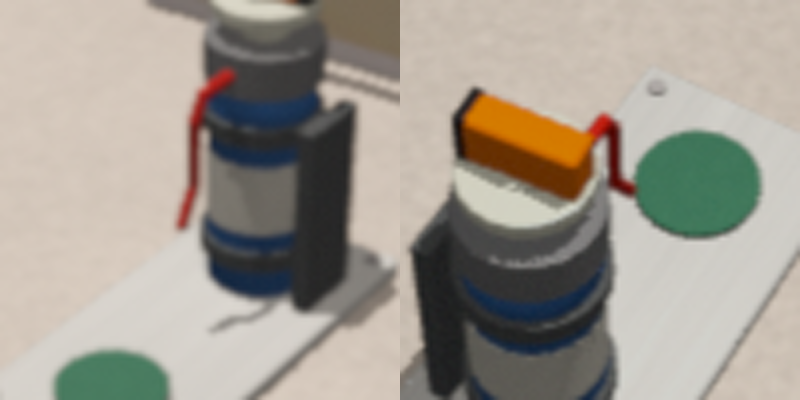

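>>> carry_out([
  [[1, -2, 0], 2],
  [[2.8, -5.6, 0], 5],
  [[5, -10, 0], 8],
  [[7.2, -14.5, 0], 11],
  [[9.5, -19, 0], 14],
  [[11.7, -23.5, 0], 17],
  [[14, -28, 0], 20],
  [[16, -32, 0], 23],
  [[17.2, -34.7, 0], 25],
  [[17.7, -35.7, 0], 26],
])

```text
t: 5.85
eef_pos: [0.5399, 0.097, 0.202]
tool_rot: [0.0, 1.0, 0.014, -0.0]
contact_force: [0.1, -0.3, -1.5]
gripper_width: 0.459
```

Run:
```python
from h import *
snap('wrist','w3'); c=get_calibration('wrist'); to((.5425,.0945,.108),1.5)
print(proj(c,(.543,.0966,.016)),proj(c,(.543,.246,.23)),proj(c,(.543,.16,.085)))
```

```text
5.9 [0.5399 0.0978 0.2021] [[1.0, 0.028, -0.001], [0.028, -1.0, 0.0], [-0.001, -0.0, -1.0]] [ 0.29  1.43 -1.34] [ 0.146 -0.055  0.011] 0.4542855464988424 [ 0.1   0.36 -0.49  1.88  0.21  0.95 -0.45]
delta [0.26 0.34 9.41] turn 0.1 xang 1.6
[np.float64(217.07724702817413), np.float64(325.845930411114)] [np.float64(-310.7215974247289), np.float64(362.99507277974294)] [np.float64(139.8143641789667), np.float64(330.32357971684957)]
```

View pics/w3.png

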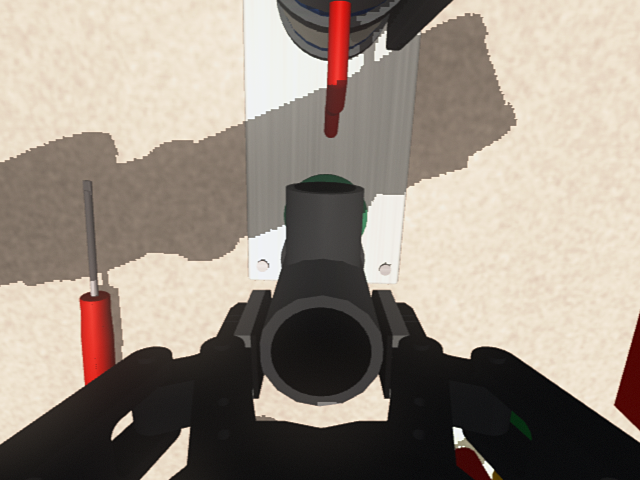

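Nozzle tip at (133,331), branch mouth at (187,325), pad centre at column 326: aligned. Lowering.

>>> carry_out([
  [[0.1, 0.1, 0.5], 0],
  [[0.3, 0.3, 3], 0],
  [[0.3, 0.3, 6], 0],
  [[0.3, 0.3, 8.5], 0],
  [[0.3, 0.3, 9.4], 0],
  [[0.3, 0.3, 9.7], 0],
  [[0.3, 0.3, 9.7], 0],
])

```text
t: 6.78
eef_pos: [0.5434, 0.0948, 0.1056]
tool_rot: [-0.0, 1.0, 0.014, 0.0]
contact_force: [-0.2, -0.1, -1.1]
gripper_width: 0.457
```

>>> carry_out([
  [[0, 0, 0.15], 0],
  [[0, 0, 0.3], 0],
  [[0, 0, 0.4], 0],
  [[0, 0, 0.4], 0],
])

```text
t: 7.28
eef_pos: [0.5433, 0.0948, 0.1016]
tool_rot: [-0.0, 1.0, 0.014, 0.0]
contact_force: [0.3, 0.3, -1.4]
gripper_width: 0.458
```

>>> carry_out([
  [[0, 0, 0.05], 0],
  [[0, 0, 0.1], 0],
  [[0, 0, 0.15], 0],
  [[0, 0, 0.15], 0],
])

```text
t: 7.78
eef_pos: [0.5434, 0.0949, 0.1003]
tool_rot: [-0.0, 1.0, 0.014, 0.0]
contact_force: [-1.4, -0.2, 2.8]
gripper_width: 0.454
```

Contact (force went from -1.4 to +2.8 N). Release, then rise.

>>> carry_out([
  [[0, 0, 0], 0],
  [[0, 0, 0], 0],
  [[0, 0, 0], 0],
  [[0, 0, 0], 0],
  [[0, 0, 0], 0],
  [[0, 0, 0], 0],
], hand=1)

```text
t: 8.52
eef_pos: [0.5434, 0.0949, 0.1003]
tool_rot: [-0.0, 1.0, 0.014, 0.0]
contact_force: [-0.7, 0.6, -1.0]
gripper_width: 0.999
```

>>> carry_out([
  [[0, 0, -1], 0],
  [[0, 0, -3], 0],
  [[0, 0, -7], 0],
  [[0, 0, -12], 0],
  [[0, 0, -17], 0],
  [[0, 0, -20], 0],
  [[0, 0, -20], 0],
])

```text
t: 9.4
eef_pos: [0.5446, 0.0954, 0.3038]
tool_rot: [-0.001, 1.0, 0.014, 0.003]
contact_force: [0.4, 0.3, 0.2]
gripper_width: 1.0
```

Run:
```python
from h import *
snap('wrist','w4'); c=get_calibration('wrist'); to((.543,.246,.33),90)
print([proj(c,p) for p in ((.543,.0966,.116),(.543,.1416,.066),(.543,.246,.23))])
```

```text
9.45 [0.5437 0.095  0.3018] [[1.0, 0.028, 0.003], [0.028, -1.0, 0.0], [0.003, -0.0, -1.0]] [ 0.72  0.29 -0.51] [-0.102  0.03  -0.001] 1.0007907439347519 [ 0.14  0.27 -0.51  1.76  0.14  1.15 -0.39]
delta [  0.36 -15.1   -2.82] turn -88.4 xang 1.6
[[np.float64(213.7066230743329), np.float64(320.45509101506013)], [np.float64(152.68821996398992), np.float64(321.7491671850727)], [np.float64(-71.23595078083389), np.float64(330.1389137342619)]]
```

View pics/w4.png

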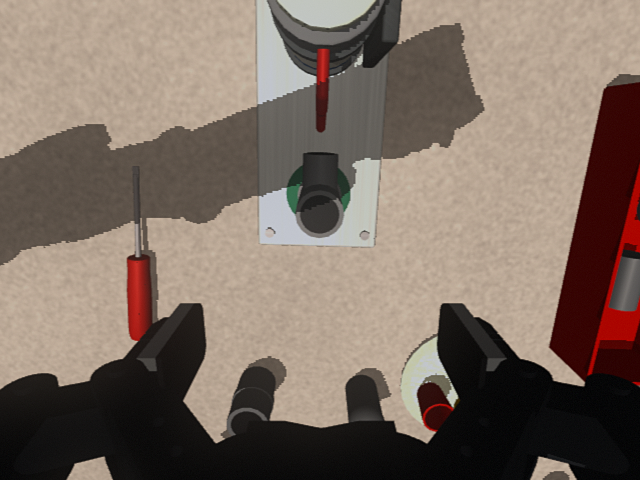

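Tee top (214,319) and mouth (153,321) are within 2 px of the predicted spots, so the placement is good. Now over the wing.

>>> carry_out([
  [[0, 0, -2], 8],
  [[0, -1, -2.8], 18],
  [[0.1, -3, -2.8], 28],
  [[0.1, -5, -2.8], 38],
  [[0.2, -7, -2.8], 48],
  [[0.2, -9, -2.8], 58],
  [[0.3, -11, -2.8], 68],
  [[0.3, -13, -2.8], 78],
  [[0.35, -15, -2.8], 86],
  [[0.35, -15.1, -2.8], 86],
])

```text
t: 10.7
eef_pos: [0.5418, 0.2474, 0.3284]
tool_rot: [-0.0, 0.742, -0.67, 0.0]
contact_force: [-0.4, -0.5, -0.6]
gripper_width: 1.002
```

Run:
```python
from h import *
im=snap('wrist','w5'); c=get_calibration('wrist'); 
h=cv2.cvtColor(im,cv2.COLOR_RGB2HSV); m=cv2.inRange(h,(5,180,100),(18,255,255)); n,l,s,ce=cv2.connectedComponentsWithStats(m)
k=1+np.argmax(s[1:,4]); pts=np.argwhere(l==k)[:,::-1].astype(np.float32); b=cv2.minAreaRect(pts); print(s[k],ce[k],b)
bx=cv2.boxPoints(b); W=[onz(c,(q[1],q[0]),.23) for q in bx]; print(np.round(W,4).tolist())
to((.543,.246,.222),-86); print(proj(c,(.543,.246,.23)))
```

```text
[ 308  206   32   83 2320] [323.08836207 246.85387931] ((323.0664367675781, 247.2061767578125), (29.01714324951172, 82.20289611816406), 2.12109637260437)
[[0.515, 0.2524, 0.23], [0.5664, 0.2553, 0.23], [0.5674, 0.2386, 0.23], [0.5161, 0.2345, 0.23]]
10.75 [0.5422 0.2462 0.3286] [[0.102, -0.995, 0.001], [-0.995, -0.102, -0.0], [0.001, -0.001, -1.0]] [-0.28  0.56  0.4 ] [-0.011  0.045 -0.001] 1.0008545931440396 [-0.25  0.31 -0.36  1.63  0.11  1.22 -2.1 ]
delta [ 0.02 -0.07 10.66] turn 1.8 xang -84.2
[np.float64(245.49556759711982), np.float64(322.01083335765753)]
```

View pics/w5.png

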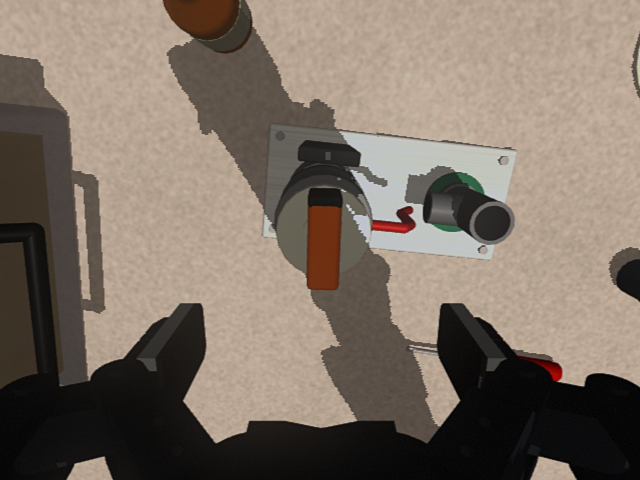

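The wing is orange at (247,323), black end up at (197,325), nearly in line with the jaws. Descend and grip.

>>> carry_out([
  [[0, -0.1, 3], 1.5],
  [[0, -0.1, 6], 1.5],
  [[0, -0.1, 8.5], 1.5],
  [[0, -0.1, 10], 1.5],
  [[0, -0.1, 10.5], 1.5],
  [[0, -0.1, 10.5], 1.5],
  [[0, -0.1, 10.5], 1.5],
])

```text
t: 11.62
eef_pos: [0.5439, 0.2465, 0.2246]
tool_rot: [-0.001, 0.733, -0.68, 0.001]
contact_force: [0.2, 0.2, -0.1]
gripper_width: 1.0
```

>>> carry_out([
  [[0, 0, 0], 0],
  [[0, 0, 0], 0],
  [[0, 0, 0], 0],
  [[0, 0, 0], 0],
  [[0, 0, 0], 0],
  [[0, 0, 0], 0],
  [[0, 0, 0], 0],
  [[0, 0, 0], 0],
], hand=0, newtons=40)

```text
t: 12.62
eef_pos: [0.5439, 0.2464, 0.2248]
tool_rot: [-0.001, 0.733, -0.68, 0.001]
contact_force: [-2.1, -1.7, 4.3]
gripper_width: 0.221
```

>>> carry_out([
  [[0, 0, 0], -5],
  [[0, 0, 0], -12],
  [[0, 0, 0], -18],
  [[0, 0, 0], -18],
])

```text
t: 13.12
eef_pos: [0.5439, 0.2464, 0.2248]
tool_rot: [-0.001, 0.83, -0.557, 0.001]
contact_force: [-1.8, -1.5, 4.3]
gripper_width: 0.227
```

>>> carry_out([
  [[0, 0, 0.2], 0],
  [[0, 0, 0.35], 0],
  [[0, 0, 0.35], 0],
])

```text
t: 13.5
eef_pos: [0.5439, 0.2464, 0.2225]
tool_rot: [-0.001, 0.83, -0.558, 0.001]
contact_force: [-4.3, -3.5, 13.5]
gripper_width: 0.227
```

>>> carry_out([
  [[0, 0, -0.25], -3],
  [[0, 0, -0.25], -6],
  [[0, 0, 0.12], -6],
  [[0, 0, 0.12], -6],
])

```text
t: 14.0
eef_pos: [0.5438, 0.2465, 0.2225]
tool_rot: [-0.001, 0.858, -0.514, 0.002]
contact_force: [-5.3, -4.2, 13.6]
gripper_width: 0.228
```

>>> carry_out([
  [[0, 0, -0.25], -3],
  [[0, 0, -0.25], -6],
  [[0, 0, 0.12], -6],
  [[0, 0, 0.12], -6],
])

```text
t: 14.5
eef_pos: [0.5438, 0.2465, 0.2225]
tool_rot: [-0.001, 0.883, -0.47, 0.002]
contact_force: [-5.3, -4.0, 14.8]
gripper_width: 0.227
```

>>> carry_out([
  [[0, 0, -0.25], -3],
  [[0, 0, -0.25], -6],
  [[0, 0, 0.12], -6],
  [[0, 0, 0.12], -6],
])

```text
t: 15.0
eef_pos: [0.5438, 0.2465, 0.2224]
tool_rot: [-0.0, 0.905, -0.424, 0.002]
contact_force: [-5.5, -4.4, 14.4]
gripper_width: 0.224
```

>>> carry_out([
  [[0, 0, -0.25], -3],
  [[0, 0, -0.25], -6],
  [[0, 0, 0.12], -6],
  [[0, 0, 0.12], -6],
])

```text
t: 15.5
eef_pos: [0.5437, 0.2465, 0.2222]
tool_rot: [-0.0, 0.926, -0.378, 0.002]
contact_force: [-5.8, -5.2, 14.0]
gripper_width: 0.227
```

>>> carry_out([
  [[0, 0, -0.25], -3],
  [[0, 0, -0.25], -6],
  [[0, 0, 0.12], -6],
  [[0, 0, 0.12], -6],
])

```text
t: 16.0
eef_pos: [0.5437, 0.2465, 0.2205]
tool_rot: [0.0, 0.944, -0.33, 0.002]
contact_force: [-1.6, -2.1, 4.3]
gripper_width: 0.226
```

>>> carry_out([
  [[0, 0, -0.25], -3],
  [[0, 0, -0.25], -6],
  [[0, 0, 0.12], -6],
  [[0, 0, 0.12], -6],
])

```text
t: 16.5
eef_pos: [0.5437, 0.2465, 0.2192]
tool_rot: [0.0, 0.96, -0.281, 0.002]
contact_force: [-1.7, -2.6, 6.0]
gripper_width: 0.222
```

The catch lets the cap sink at about 51–57° of turn. Pressing fully.

>>> carry_out([
  [[0, 0, 0.3], 0],
  [[0, 0, 0.55], 0],
  [[0, 0, 0.75], 0],
  [[0, 0, 0.75], 0],
  [[0, 0, 0.75], 0],
  [[0, 0, 0.75], 0],
])

```text
t: 17.25
eef_pos: [0.5437, 0.2466, 0.2127]
tool_rot: [0.0, 0.959, -0.282, 0.003]
contact_force: [-4.8, -2.7, 14.0]
gripper_width: 0.225
```

>>> carry_out([
  [[0, 0, 0.15], 0],
  [[0, 0, 0.25], 0],
  [[0, 0, 0.25], 0],
  [[0, 0, 0.25], 0],
  [[0, 0, 0.25], 0],
])

```text
t: 17.88
eef_pos: [0.5438, 0.2466, 0.2126]
tool_rot: [0.0, 0.959, -0.283, 0.003]
contact_force: [-7.7, -7.0, 23.1]
gripper_width: 0.226
```

The stop is rigid: 23 N with no further travel, at 12.2 mm down. I'll let it rise with the hand, then open and leave.

>>> carry_out([
  [[0, 0, -0.5], 0],
  [[0, 0, -1], 0],
  [[0, 0, -1.2], 0],
  [[0, 0, -1.2], 0],
  [[0, 0, -1.2], 0],
])

```text
t: 18.5
eef_pos: [0.5437, 0.2466, 0.2243]
tool_rot: [0.001, 0.959, -0.284, 0.003]
contact_force: [-1.5, -1.9, 4.5]
gripper_width: 0.221
```

>>> carry_out([
  [[0, 0, 0], 0],
  [[0, 0, 0], 0],
  [[0, 0, 0], 0],
  [[0, 0, 0], 0],
  [[0, 0, 0], 0],
  [[0, 0, 0], 0],
], hand=1)

```text
t: 19.25
eef_pos: [0.5437, 0.2466, 0.2243]
tool_rot: [0.001, 0.959, -0.284, 0.003]
contact_force: [0.2, -0.1, -0.5]
gripper_width: 1.004
```

>>> carry_out([
  [[0, 0, -1], 0],
  [[0, 0, -4], 0],
  [[0, 0, -8], 0],
  [[0, 0, -11], 0],
  [[0, 0, -11], 0],
  [[0, 0, -11], 0],
])

```text
t: 20.0
eef_pos: [0.5428, 0.2466, 0.334]
tool_rot: [0.001, 0.959, -0.284, 0.003]
contact_force: [0.5, -0.3, -0.3]
gripper_width: 0.998
```

Run:
```python
from h import *
st(); snap('scene','c6'); snap('side','s6')
def crop(n,r,cc): return cv2.resize(cv2.imread(n)[r:r+150,cc:cc+130],(390,450),interpolation=cv2.INTER_CUBIC)
cv2.imwrite('pics/fin.png',np.hstack([crop('pics/c6.png',140,290),crop('pics/s6.png',270,230)]))
cs,cd=get_calibration('scene'),get_calibration('side')
for n,c in (('scene',cs),('side',cd)):
    print(n,[(x['centre'],x['score']) for x in models.spot_in('wing_top',n)][:2],proj(c,(.543,.246,.23)),proj(c,(.543,.246,.218)))
```

```text
20.0 [0.5428 0.2466 0.334 ] [[0.839, -0.544, 0.005], [-0.544, -0.839, -0.003], [0.006, -0.0, -1.0]] [ 0.47 -0.34 -0.32] [-0.05   0.01  -0.041] 0.9977824079906675 [-0.1   0.33 -0.55  1.62  0.19  1.24 -1.27]
scene [([164.2, 367.4], 0.78)] [np.float64(157.0772013071113), np.float64(365.6804283386975)] [np.float64(162.0325404730968), np.float64(365.53317257021087)]
side [([320.9, 271.9], 0.9)] [np.float64(311.52046874413065), np.float64(269.98950593332495)] [np.float64(315.89576740836696), np.float64(270.30873104965843)]
```

View pics/fin.png

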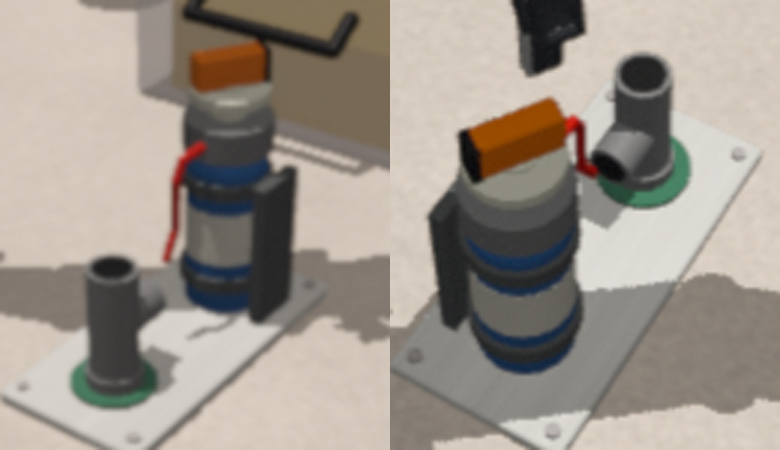

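The cap is up again: the wing's top edge is at about row 155 in the scene view, where the up position projects to row 157. The tee stands upright on the pad facing the nozzle, and the arm is clear. Handing in.

```bash
python3 -c "
from h import *
print(bot.hand_in())"
```

```text
the job is handed in; nothing more can be done
None
```

The job is done and handed in at about 20 s of the 67 s allowed; the hand-in reports no verdict.

- **Tee:** I placed the grey tee on the green pad with its branch facing the nozzle. Seen from the wrist camera after release, its top and mouth were within 2 px of where they should be, roughly 2 mm.
- **Cap:** I turned the wing anticlockwise in 6° steps, pressing lightly at each. It stayed on the ledge up to about 46° and sank at about 51° and 57°.
- **Press:** I pressed it at about 57°. The hand went down 12.2 mm, and 23 N of force moved it no further, so it was on the rigid stop. The hand stayed at the bottom for more than half a second.
- **Final views:** The cap is up again, the tee stands upright facing the nozzle, and the open gripper is clear with near-zero force.

No check failed. I did not compare the bystanders with their starting positions. I only kept the path above or clear of them and felt no unexpected contact.

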